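# Hang the dipping basket on the drip stand

## Task

The wire dipping basket of cast rings has just been rinsed and must drain. Swing the drip stand's arm in against its stop so that its hook is over the tray, and hang the basket by its bail in the hook, clear of the tray; do these in either order, keep the basket upright all the while, leave it hanging still and untouched, and leave the other things on the bench where they lie.

Things in the scene. Friction and masses are not known exactly. Their poses are not given: they have to be found in the camera images.
- dip_basket: Round steel wire basket 64 mm across, 45 mm high, 0.11 to 0.22 kg, small brass rings fixed inside. A rigid fixed bail (5 mm wire) arches over it in its own y-z plane: legs at y = +-32 mm up to z = 75 mm, then in to the crown on the centre line; inside width 59 mm up to z = 75 mm, about 40 mm at z = 98 mm. A black grip stands on the crown. Origin: centre of the underside; z up.
- bail_crown (a point): Underside of the bail wire at the middle of the crown, 110 mm above the basket's underside: a shallow upward crimp about 20 mm wide (the wire falls 6 mm within 10 mm to either side, along y) which sits on the hook. The basket's rim is 65 mm below it. Axes as the basket's.
- grip (a point): Centre of the upright flat black grip, which stands on an 8 mm neck above the bail's crown: 12 mm thick (basket's x), 24 mm wide (basket's y), 46 mm tall, from 147 to 193 mm above the basket's underside; this point is 170 mm above the underside, 60 mm above bail_crown. Take it across its thickness: when hung, the hook's tip is 32 mm below this point. Axes as the basket's.
- drip_stand: Fixed stand: grey foot plate 100 x 255 x 12 mm, a steel post at one end, a round steel tray 100 mm across with its middle 150 mm from the post axis along the stand's -y, rim 36 mm above the bench. On the post turns an arm: a level steel rod 8 mm thick, axis 170 mm above the bench, with a hook at its end; its hub is 24 mm across, top at 184 mm. Origin: under the post axis, on the bench.
- drip_arm (a joint): Angle of the swing arm in rad: 0 = against its stop (a pin by the hub), rod pointing along the stand's -y with the hook over the middle of the tray; it grows to 1.5 as the rod swings out towards the stand's -x (clockwise from above). Stiff: it stays where it is left, and takes about 2.5 N to push at 80 mm from the post axis. Starts swung out by 0.7 to 1.3.
- hook (a point): Bottom of the hook's hollow (top of the rod there), 162 mm above the bench, 146 mm from the post axis. Axes turn with the arm: -y along the rod away from the post, z up. The hollow is 12 mm long with sloping ends: towards the post the rod rises 12 mm to its straight part, outward to the tip, whose top is 28 mm above and 22 mm (26 mm at its outer side) farther out than this point.
- rod_mid (a point): Point on the axis of the straight part of the rod, 80 mm from the post axis, 170 mm above the bench; nothing is attached here. Axes as those of hook.
- order_book: Bystander: blue spiral notebook 148 x 113 x 14 mm lying flat. Origin: centre of the underside.
- bench_block: Bystander: square plain steel block 62 x 62 x 18 mm. Origin: centre of the underside.
- nippers: Bystander: small red-handled nippers 130 x 68 x 14 mm lying flat. Origin: centre of the underside.
- round_tin: Bystander: round metal tin 50 mm across, 22 mm high. Origin: centre of the underside.
- tape_roll: Bystander: roll of tape 96 mm across, 48 mm high, lying flat. Origin: centre of the underside.

How it is judged (in metres and radians):
At the end, for the whole second after the job is handed in: The arm is within 0.14 rad of its stop, the bail's crown lies in the hook's hollow (within 14 mm across and 8 mm in height of its bottom), and the basket hangs upright (within 0.2 rad), clear of the tray and nearly still (under 0.08 m/s) (value of joint drip_arm below 0.14 rad and horizontal distance between bail_crown and hook below 0.014 m and z of bail_crown in the frame of hook between -0.004 and 0.008 m and angle between dip_basket's own z axis and vertical below 0.2 rad and linear speed of dip_basket below 0.08 m/s); the robot touches nothing.
It fails at once if the basket is tipped by more than 0.7 rad (angle between dip_basket's own z axis and vertical above 0.7 rad).
It fails at once if a bystander is moved by more than 30 mm (distance of any of order_book, bench_block, nippers, round_tin, tape_roll from where it was at the start of the episode above 0.03 m).
It also fails if it takes over 51 s, if anything falls off the work surface, if the arm or the gripper's body presses on something with over 40 N, if the wrist force passes 120 N, or if a joint passes its speed limit or range.

## Robot

A 6-joint arm with a two-finger parallel gripper is mounted at the origin on a cart in front of the work surface, level with it; the furniture and walls round the work are solid. World frame = base frame: x ahead of the robot, y to its left, z up, the work surface at z = 0. Lengths are in m, angles in degrees, forces in N, time in s.
With the tool pointing down it reaches from about 0.4 to 0.825 m from the base axis. Payload 7 kg.
Tool frame: the origin (TCP) lies at the very end of the fingers, on their centre line; the grasp point (between the pads) lies 19 mm behind it; z points along the fingers, y is the direction in which the jaws open and shut (so a half turn about z gives the same grasp; the last joint's range is limited). The gripper opens to 88 mm and grips with 3 to 60 N. Pads are 19 mm wide; open, the fingers measure 130 mm over their backs; the gripper's body (78 mm by 193 mm) begins 47 mm behind the grasp point.
Start: joints at [91.507, 20.546, 0.682, 0, -70.136, -16.507], TCP at [0.175, 0.652, 0.187] pointing down, gripper open.
Joint ranges: [-176.03, 176.03], [-82.01, 121.73], [-58.28, 71.71], [-173.87, 95.51], [-174.79, -0.11], [-173.66, 173.66]. Speed limits (degrees/s): [136.94, 136.94, 172.46, 180, 180, 180].

## Interface

Orientations are given as [roll, pitch, yaw] about the fixed x, y, z axes, in that order (R = Rz(yaw) Ry(pitch) Rx(roll)).
In Python, from plant import ctrl gives the robot as it stands.
- The arm moves only by the tool move_arm, never from a script. Its argument "increments" is a list of rows, each a list of 2 entries, a list of its own where there are three numbers: the shift along the world's x, y, z in mm, then the turn about the world's z in rad. A call has exactly 8 rows; each row shifts and turns the pose as measured when the row begins; what a row does not reach is not made up. A row lasts 1/10 s, in which the tool goes at most 50 mm and 8.59 degrees, less where a joint would pass 70% of its speed; a pose out of reach is approached as far as the arm can. A call with a gripper value outside its range is refused whole. "jaw" is the gripper command: -1 is shut, 1 is fully open, values between are in proportion, set as the call begins (left out, the last holds). The fingers move at their own pace and stop on an object; the grip force is fixed at half the most. Time passes only in rows, so rows that do not move let the fingers close, or fill a call up. It gives the time, the measured TCP pose, the force and the opening at its end, in the units of the state.
- ctrl.get_obs(): the state, without advancing time (a new reading comes with each control period).
- ctrl.snapshot(name): name is "side" or "top"; returns a dict with "color" (384x512x3 uint8, red, green, blue), "fx", "fy", "cx", "cy" (pixels), "D" ([k1, k2, p1, p2, k3] as OpenCV has them; the pictures are not rectified), "R" (3x3) and "t" (3): a world point X has camera coordinates R X + t. Camera axes: x right, y down, z forward; pixel columns grow to the right and rows downward; lengths in m; the calibration is good to about 2 mm. A picture is of the moment at which its call begins. There is no depth.
- ctrl.close_job(): hands the job in, once; it reports no verdict.
The state is a dict: "clock": time; "joint_pos": joint angles; "qvel": joint speeds; "tau": joint torques, N m; "tool_pos": TCP position; "orientation": TCP orientation; "force": force on the tool from outside, world axes, zero at the start; "moment": the same for the moment, N m; "opening": finger opening in m.
Only numpy, scipy, OpenCV 4.12 (cv2) and the standard library are available. Lean on these libraries where they do the work, as an engineer would, in place of code of your own. Each camera call takes 0.05 s, during which the arm holds its last target.

## Working session

There is one attempt and no reset: what is moved stays moved. The work goes in short steps, Python scripts to look and compute and a tool call to move; the robot and the scene stay as the last step left them, time stands still between calls to the robot, and variables do not carry over. Pictures are saved under pics/ and viewed, and the job is handed in when it is done.

Besides the shell and the picture viewer there is one more tool, called by a JSON object that holds its "fn" and its "kwargs", one argument or row to a line. move_arm: Moves the arm, as the interface text tells. Its arguments: {"type":"object","properties":{"increments":{"type":"array","items":{"type":"array"}},"jaw":{"type":"number"}},"required":["increments"]}

```bash
ls; mkdir -p pics
python3 - <<'E'
from plant import ctrl
import cv2,pickle
o=ctrl.get_obs();print(o)
for n in("side","top"):
    s=ctrl.snapshot(n);cv2.imwrite(f"pics/{n}0.png",s["color"][:,:,::-1]);pickle.dump(s,open(f"{n}0.pkl","wb"))
    print({k:v for k,v in s.items() if k!="color"})
E
```

```text
pics
{'clock': 0.0, 'joint_pos': array([ 9.15092655e+01,  2.05934041e+01,  6.34283393e-01, -2.05559514e-02,
       -7.01360189e+01, -1.65075406e+01]), 'qvel': array([ 0.09774119, -0.08623498,  0.07162575,  0.0354988 ,  0.01508782,
       -0.00890127]), 'tau': array([-5.05669523e-04, -5.82726645e+01,  2.93059945e+01,  6.99714527e+00,
        6.96104922e-03, -1.46141033e-04]), 'tool_pos': array([0.17456105, 0.65146485, 0.18630302]), 'orientation': array([ 1.79903291e+02, -8.50852600e-03, -1.50052686e+01]), 'force': array([-0.86844439,  0.38238773,  0.04936264]), 'moment': array([0.02520249, 0.00658772, 0.03845673]), 'opening': 0.08758709574331708}
{'fx': 374.90659146241467, 'fy': 374.90659146241467, 'cx': 257.1814189238723, 'cy': 189.56749675978642, 'D': array([0.01562538, 0.        , 0.        , 0.        , 0.        ]), 'R': array([[ 0.93340227, -0.35850154, -0.01538958],
       [-0.17536556, -0.41832826, -0.89120614],
       [ 0.31306088,  0.83455264, -0.45333737]]), 't': array([-0.54297146,  0.21490109,  0.77417044])}
{'fx': 419.2285256924347, 'fy': 419.2285256924347, 'cx': 254.82973688184993, 'cy': 193.75643234821624, 'D': array([-0.01661309,  0.        ,  0.        ,  0.        ,  0.        ]), 'R': array([[ 0.02820949, -0.99952519,  0.01239417],
       [-0.99066247, -0.0296096 , -0.13308322],
       [ 0.13338701, -0.00852423, -0.99102737]]), 't': array([-0.01235725,  0.5923186 ,  1.07665598])}
```

View pics/side0.png

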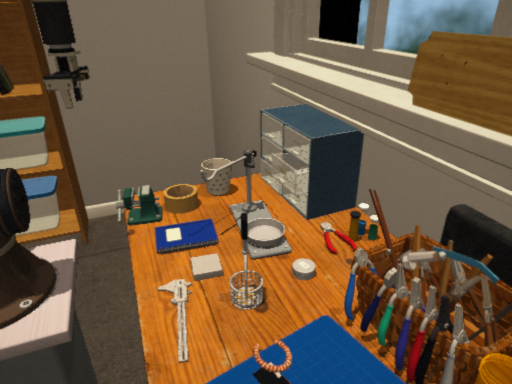

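View pics/top0.png

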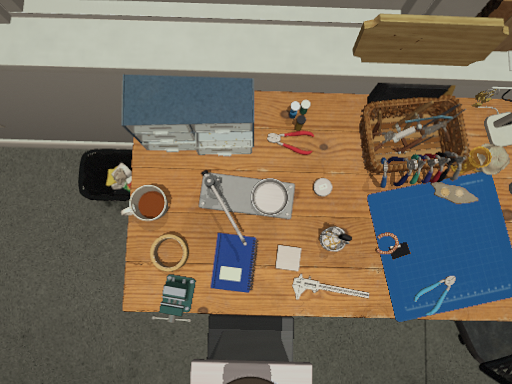

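```bash
cat > h.py <<'E'
import numpy as np,cv2,pickle
def load(n): return pickle.load(open(n+".pkl","rb"))
def K(s): return np.array([[s["fx"],0,s["cx"]],[0,s["fy"],s["cy"]],[0,0,1.]])
def ray(s,uv):
    p=cv2.undistortPoints(np.array([[uv]],float),K(s),s["D"])[0,0]
    d=s["R"].T@np.array([p[0],p[1],1]);C=-s["R"].T@s["t"];return C,d/np.linalg.norm(d)
def onz(s,uv,z):
    C,d=ray(s,uv);return C+d*(z-C[2])/d[2]
def proj(s,X):
    r,_=cv2.Rodrigues(s["R"]);return cv2.projectPoints(np.array(X,float).reshape(-1,1,3),r,s["t"],K(s),s["D"])[0][:,0]
def tri(s1,a,s2,b):
    C1,d1=ray(s1,a);C2,d2=ray(s2,b)
    A=np.c_[d1,-d2];x=np.linalg.lstsq(A,C2-C1,rcond=None)[0]
    p,q=C1+d1*x[0],C2+d2*x[1];return (p+q)/2,np.linalg.norm(p-q)
def crop(s,x0,y0,x1,y1,f,name):
    c=s["color"][y0:y1,x0:x1,::-1];cv2.imwrite("pics/"+name,cv2.resize(c,None,fx=f,fy=f,interpolation=cv2.INTER_CUBIC))
def snap(name,tag):
    from plant import ctrl
    s=ctrl.snapshot(name);pickle.dump(s,open(tag+".pkl","wb"));return s
E
python3 - <<'E'
from h import *
s=load("side0");t=load("top0")
print("C",-s["R"].T@s["t"],-t["R"].T@t["t"])
crop(t,195,160,355,280,5,"t0c.png");crop(s,190,130,320,320,4,"s0c.png" )
for uv in[(270,197),(333,238),(213,181),(243,242),(288,258),(322,187)]:print(uv,onz(t,uv,0))
E
```

```text
C [ 0.30213457 -0.75084289  0.53412546] [0.44352447 0.01436459 1.14597636]
(270, 197) [ 0.58999797 -0.03755189  0.        ]
(333, 238) [ 0.48240389 -0.2121034   0.        ]
(213, 181) [0.62990418 0.12119731 0.        ]
(243, 242) [0.4646543  0.03289546 0.        ]
(288, 258) [ 0.42507628 -0.09018766  0.        ]
(322, 187) [ 0.62221077 -0.18102177  0.        ]
```

Run:
```python
from h import *
s=load("side0")
crop(s,190,145,300,220,7,"s0a.png");crop(s,200,205,320,315,5,"s0b.png" )
```

```text
(no output)
```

View pics/t0c.png

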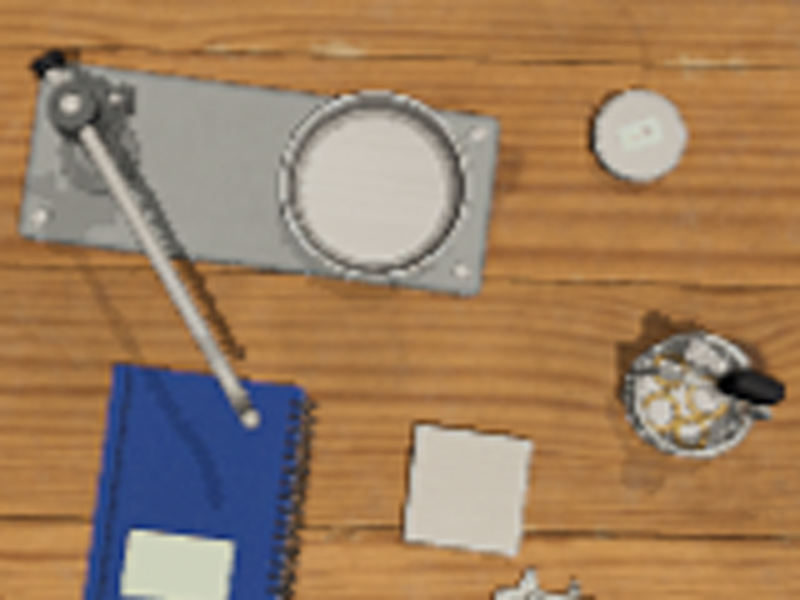

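View pics/s0a.png

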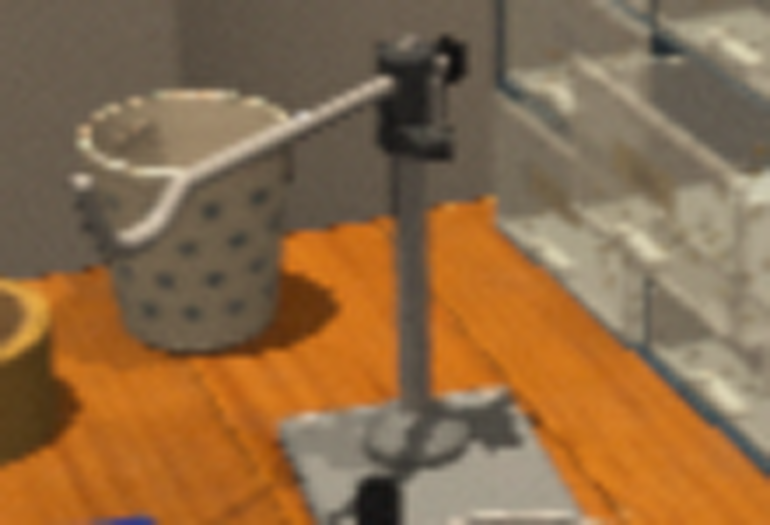

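View pics/s0b.png

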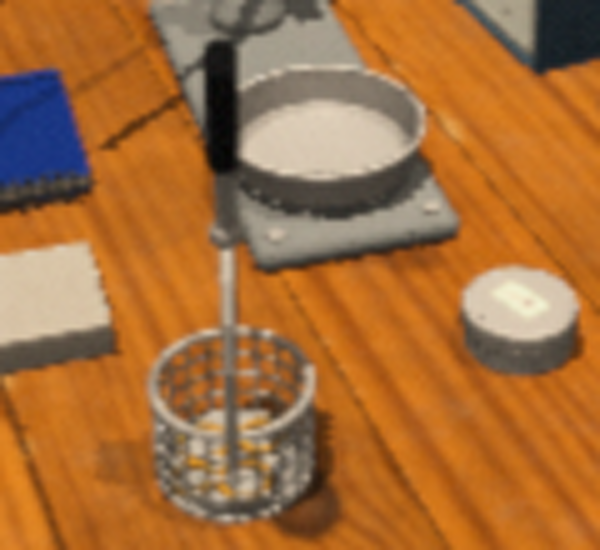

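Run:
```python
from h import *
s=load("side0");t=load("top0")
# black grip masks
def black(im,x0,y0,x1,y1,th=45):
    m=np.zeros(im.shape[:2],np.uint8);m[y0:y1,x0:x1]=(im[y0:y1,x0:x1].max(2)<th)*255
    n,l,st,c=cv2.connectedComponentsWithStats(m);i=1+np.argmax(st[1:,4]);ys,xs=np.where(l==i)
    r=cv2.minAreaRect(np.c_[xs,ys].astype(np.float32));return st[i],c[i],r
bs=black(s["color"],235,208,252,245);bt=black(t["color"],330,225,360,250)
print(bs);print(bt);print("grip tri",tri(s,bs[1],t,bt[1]))
crop(t,320,220,360,250,20,"t0g.png")
# circles at known heights
C=lambda px,py:(195+px/5-.4,160+py/5-.4)
post=onz(t,C(71,103),.186);tray=onz(t,C(374,185),.036);tip=onz(t,C(251,418),.190);bk=onz(t,C(695,395),.045)
print(post,tray,tip,bk)
a0=np.degrees(np.arctan2(*(tray-post)[[1,0]]));a1=np.degrees(np.arctan2(*(tip-post)[[1,0]]));print(a0,a1,np.linalg.norm((tray-post)[:2]),np.linalg.norm((tip-post)[:2]))
S=lambda px,py:(190+px/7-.4,145+py/7-.4)
print("tip tri",tri(s,S(80,181),t,C(251,418)))
print("post tri",tri(s,S(405,45),t,C(71,103)))
```

```text
(array([241, 214,   7,  26, 141], dtype=int32), array([243.76595745, 226.13475177]), ((243.6587677001953, 226.49276733398438), (25.110435485839844, 5.721364974975586), 87.39744567871094))
(array([339, 234,  13,   7,  50], dtype=int32), array([344.26, 236.96]), ((344.5, 237.00001525878906), (11.62755298614502, 5.813776969909668), 26.56505012512207))
grip tri (array([ 0.47981689, -0.20501233,  0.1689016 ]), np.float64(1.5615730748674665e-07))
[0.60123739 0.11365881 0.186     ] [ 0.58642526 -0.03429331  0.036     ] [0.45856691 0.02566275 0.19      ] [ 0.47935593 -0.204794    0.045     ]
-95.71708086148317 -148.33461548343806 0.14869172083146234 0.16762508939763432
tip tri (array([0.45818269, 0.02577078, 0.1877533 ]), np.float64(0.0008547529632001023))
post tri (array([0.60171146, 0.11416921, 0.18168278]), np.float64(0.0004833524931647429))
```

View pics/t0g.png

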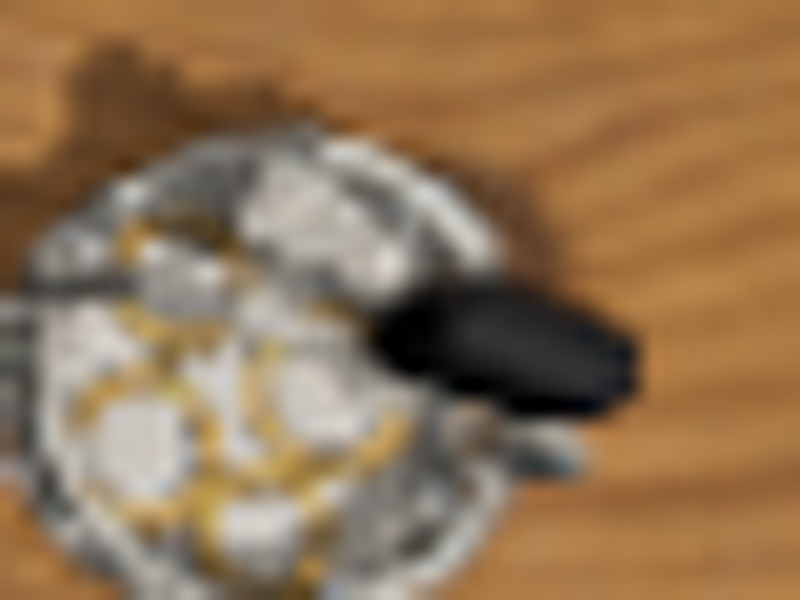

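Run:
```python
from h import *
s=load("side0");t=load("top0")
crop(t,310,225,355,250,16,"t0h.png")
for a in (62,66,70,74,78,82):
    A=np.radians(a);y=np.array([np.cos(A),np.sin(A),0]);c=np.array([.4795,-.205,0])
    P=[c+sg*y*.032+[0,0,.075] for sg in(-1,1)]+[c+sg*y*.012+[0,0,.193] for sg in(-1,1)]
    print(a,proj(t,P).round(1).tolist(),proj(s,P).round(1).tolist())
```

```text
62 [[347.1, 244.5], [325.0, 232.0], [351.3, 239.4], [342.0, 234.2]] [[242.5, 278.7], [247.6, 257.5], [242.1, 218.2], [244.2, 211.3]]
66 [[347.4, 243.7], [324.6, 232.8], [351.4, 239.1], [341.8, 234.5]] [[243.7, 278.8], [246.4, 257.4], [242.6, 218.2], [243.7, 211.3]]
70 [[347.8, 242.9], [324.3, 233.6], [351.6, 238.7], [341.7, 234.8]] [[245.0, 278.8], [245.3, 257.4], [243.1, 218.2], [243.3, 211.3]]
74 [[348.0, 242.0], [324.0, 234.4], [351.7, 238.4], [341.6, 235.2]] [[246.2, 278.7], [244.2, 257.5], [243.5, 218.2], [242.8, 211.3]]
78 [[348.2, 241.2], [323.8, 235.3], [351.8, 238.0], [341.5, 235.5]] [[247.4, 278.6], [243.1, 257.6], [244.0, 218.1], [242.3, 211.3]]
82 [[348.4, 240.3], [323.6, 236.1], [351.8, 237.7], [341.4, 235.9]] [[248.6, 278.5], [242.0, 257.7], [244.5, 218.1], [241.9, 211.4]]
```

View pics/t0h.png

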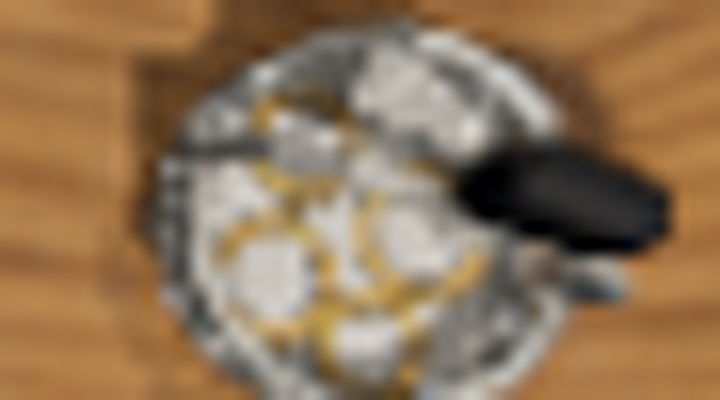

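{"fn": "move_arm", "kwargs": {
  "increments": [
    [[0,0,35],-0.1],
    [[15,-20,30],-0.1],
    [[23,-40,10],-0.1],
    [[23,-40,0],-0.1],
    [[23,-40,0],-0.1],
    [[23,-40,0],-0.1],
    [[23,-40,0],-0.1],
    [[23,-40,0],-0.05]
  ],
  "jaw": -1
}}

```text
clock: 0.9
tool_pos: [0.3278, 0.3837, 0.2571]
orientation: [179.4, -0.2, -59.3]
force: [1.4, 0.6, 0.5]
opening: 0.029
```

{"fn": "move_arm", "kwargs": {
  "increments": [
    [[23,-40,0],0],
    [[23,-40,0],0],
    [[23,-40,0],0],
    [[23,-40,0],0],
    [[23,-40,0],0],
    [[23,-40,0],0],
    [[18,-30,0],0],
    [[8,-10,0],0]
  ]
}}

```text
clock: 1.7
tool_pos: [0.4949, 0.0869, 0.2567]
orientation: [179.4, -0.1, -59.5]
force: [-1.0, 0.3, 0.0]
opening: 0.0007
```

{"fn": "move_arm", "kwargs": {
  "increments": [
    [[0,0,-30],0.02],
    [[0,0,-30],0],
    [[0,0,-25],0],
    [[0,0,-12],0],
    [[0,0,-6],0],
    [[0,0,0],0],
    [[0,0,0],0],
    [[0,0,0],0]
  ]
}}

```text
clock: 2.5
tool_pos: [0.4955, 0.083, 0.1502]
orientation: [179.3, -0.1, -58.7]
force: [-0.3, -0.1, 0.5]
opening: 0.0004
```

Run:
```python
from h import *
t=snap("top","t1");crop(t,170,140,330,260,5,"t1.png")
s=snap("side","s1");crop(s,170,100,300,220,5,"s1.png")
```

```text
(no output)
```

View pics/s1.png

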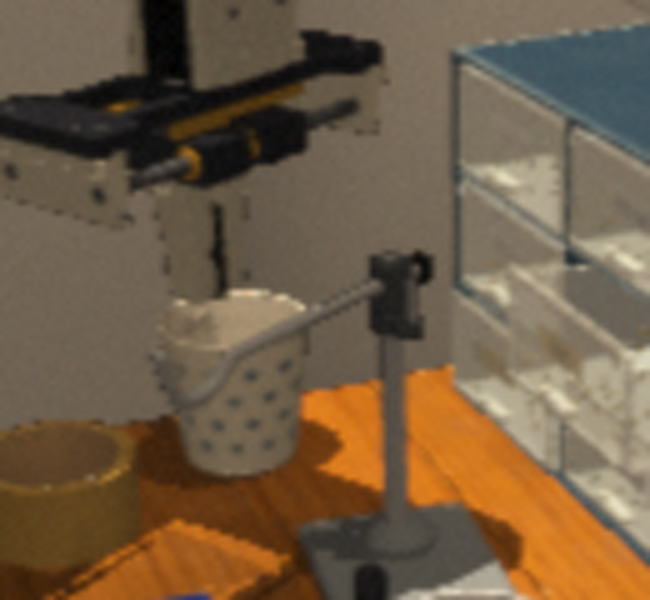

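Run:
```python
from h import *
s=load("s1");t=load("t1")
p=proj(s,[[.4955,.083,.150],[.4955,.083,.216],[.5164,.0615,.17]]);print(p,(p-[170,100])*5)
crop(s,190,130,240,205,8,"s1b.png")
```

```text
[[211.83140267 173.28895409]
 [209.89339653 148.24973362]
 [221.9013761  167.77568646]] [[209.15701335 366.44477046]
 [199.46698267 241.24866812]
 [259.50688049 338.87843229]]
```

View pics/s1b.png

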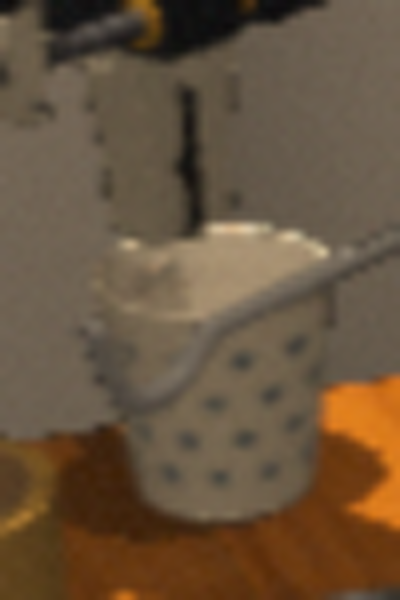

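View pics/t1.png

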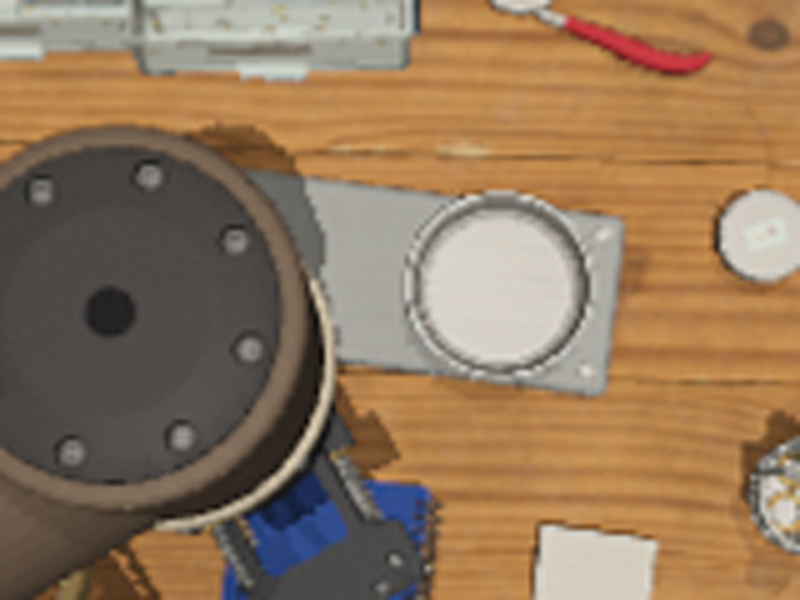

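Run:
```python
import numpy as np
post=np.array([.6015,.114]);prev=np.array([.4955,.083])
for th in list(np.arange(-148.3,-96,4.05))+[-95.7]:
    a=np.radians(th);c=post+.105*np.array([np.cos(a),np.sin(a)])-.014*np.array([-np.sin(a),np.cos(a)])
    print(round(th,1),c.round(4),((c-prev)*1000).round(1));prev=c
```

```text
-148.3 [0.5048 0.0707] [  9.3 -12.3]
-144.2 [0.5081 0.064 ] [ 3.3 -6.7]
-140.2 [0.5119 0.0575] [ 3.8 -6.5]
-136.1 [0.5161 0.0514] [ 4.2 -6.2]
-132.1 [0.5207 0.0455] [ 4.6 -5.9]
-128.0 [0.5258 0.0399] [ 5.  -5.5]
-124.0 [0.5312 0.0348] [ 5.4 -5.2]
-119.9 [0.5369 0.03  ] [ 5.8 -4.8]
-115.9 [0.543  0.0257] [ 6.1 -4.3]
-111.8 [0.5494 0.0218] [ 6.4 -3.9]
-107.8 [0.5561 0.0183] [ 6.6 -3.4]
-103.7 [0.5629 0.0153] [ 6.9 -3. ]
-99.7 [0.57   0.0129] [ 7.1 -2.5]
-95.7 [0.5771 0.0109] [ 7.1 -2. ]
```

{"fn": "move_arm", "kwargs": {
  "increments": [
    [[9,-12,0],0],
    [[3.3,-6.7,0],0.07],
    [[3.8,-6.5,0],0.07],
    [[4.2,-6.2,0],0.07],
    [[4.6,-5.9,0],0.07],
    [[5,-5.5,0],0.07],
    [[5.4,-5.2,0],0.07],
    [[5.8,-4.8,0],0.07]
  ]
}}

```text
clock: 3.4
tool_pos: [0.5404, 0.0303, 0.1556]
orientation: [179.9, -0.3, -29.4]
force: [0.2, -0.2, 0.4]
opening: 0.0003
```

Run:
```python
from h import *
s=snap("side","s2");crop(s,180,110,300,220,6,"s2.png")
```

```text
(no output)
```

View pics/s2.png

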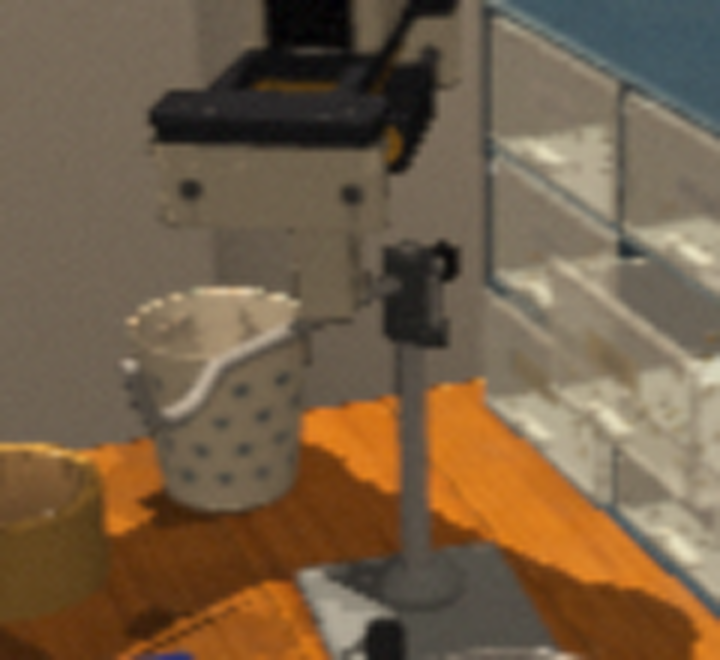

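Run:
```python
from h import *
s=load("s2")
p=proj(s,[[.5404,.0303,.1556],[.5404,.0303,.16],[.5404,.0303,.18],[.5164,.0615,.17],[.6015,.114,.184]]);print(p,(p-[180,110])*6)
from plant import ctrl
o=ctrl.get_obs();print(o['tool_pos'],o['joint_pos'],o['force'])
C,d=ray(s,(180+325/6,110+320/6))
for z in(.15,.17,.19,.2):print(z,C+d*(z-C[2])/d[2])
```

```text
[[235.54863756 176.53663283]
 [235.47203224 174.86685193]
 [235.11929662 167.18187499]
 [221.9013761  167.77568646]
 [247.46993841 150.20993824]] [[333.29182533 399.21979696]
 [332.83219346 389.20111155]
 [330.71577975 343.09124992]
 [251.40825658 346.65411874]
 [404.81963044 241.25962946]]
[0.54120713 0.02989691 0.15569767] [ 24.16814622   9.29004192 -19.12850575   0.39159311 -61.50866764
  36.47121974] [ 1.54223555 -1.36455392  1.7058587 ]
0.15 [0.56610936 0.121553   0.15      ]
0.17 [0.55236516 0.07613056 0.17      ]
0.19 [0.53862096 0.03070811 0.19      ]
0.2 [0.53174887 0.00799689 0.2       ]
```

Run:
```python
from h import *
s=load("side0")
T=np.array([.1746,.6515,.1863]);y=np.array([np.cos(np.radians(-105)),np.sin(np.radians(-105)),0])
print(proj(s,[T,T+y*.044,T-y*.044,T+y*.065,T+[0,0,.066]]))
crop(s,25,30,125,130,6,"s0g.png")
```

```text
[[ 77.01357826 115.24451439]
 [ 72.75108509 118.87471503]
 [ 81.02335758 111.82811876]
 [ 70.62053688 120.6886377 ]
 [ 72.32513386  95.8259586 ]]
```

View pics/s0g.png

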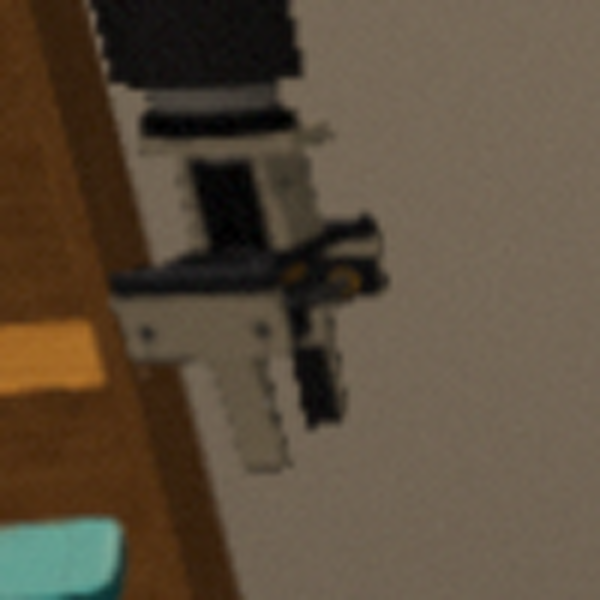

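{"fn": "move_arm", "kwargs": {
  "increments": [
    [[-10,11,3],-0.1],
    [[-10,13,0],-0.1],
    [[-10,13,0],-0.1],
    [[-10,13,0],-0.1],
    [[-6,8,0],-0.1],
    [[0,0,-10],-0.02],
    [[0,0,-15],0],
    [[0,0,-15],0]
  ]
}}

```text
clock: 4.25
tool_pos: [0.4962, 0.0913, 0.1218]
orientation: [-179.6, -0.4, -60.6]
force: [0.1, -0.4, -0.4]
opening: 0.0
```

Run:
```python
from h import *
s=snap("side","s3");crop(s,180,110,300,220,6,"s3.png")
from plant import ctrl
o=ctrl.get_obs();print(o['tool_pos'],o['orientation'],o['force'])
```

```text
[0.49465247 0.09066671 0.11917868] [-179.77439733   -0.31303268  -60.62795017] [-0.73531015 -0.13719528 -2.93494686]
```

View pics/s3.png

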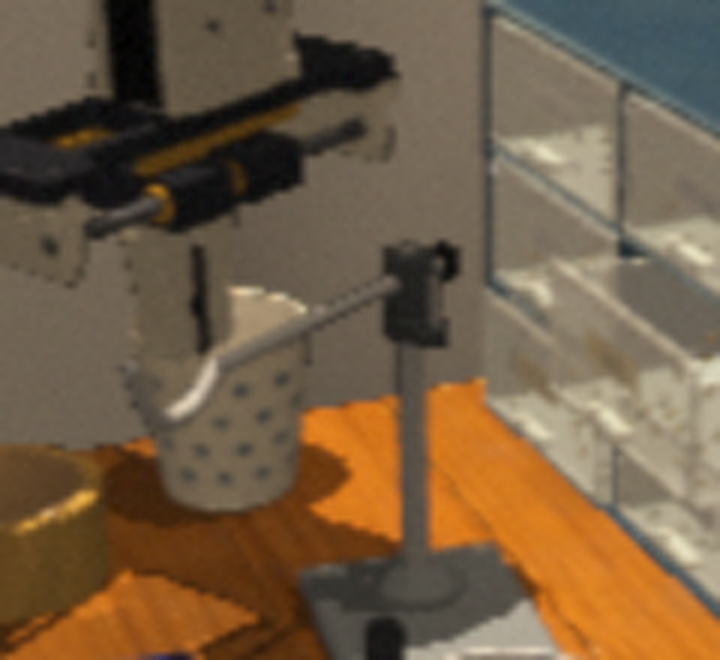

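{"fn": "move_arm", "kwargs": {
  "increments": [
    [[0,0,-12],0.02],
    [[9,-16,0],0],
    [[3.3,-6.7,0],0.07],
    [[3.8,-6.5,0],0.07],
    [[4.2,-6.2,0],0.07],
    [[4.6,-5.9,0],0.07],
    [[5,-5.5,0],0.07],
    [[5.4,-5.2,0],0.07]
  ]
}}

```text
clock: 5.1
tool_pos: [0.53, 0.0359, 0.1051]
orientation: [-179.9, -0.2, -34.1]
force: [-1.4, 1.5, 0.3]
opening: 0.0006
```

Run:
```python
from h import *
s=snap("side","s4");crop(s,180,110,300,220,6,"s4.png")
from plant import ctrl
o=ctrl.get_obs();print(o['tool_pos'],o['orientation'],o['force'])
```

```text
[0.53066166 0.03546843 0.10505312] [-179.95514551   -0.19773843  -33.88196637] [ 1.56516364 -1.39223398  0.26481153]
```

View pics/s4.png

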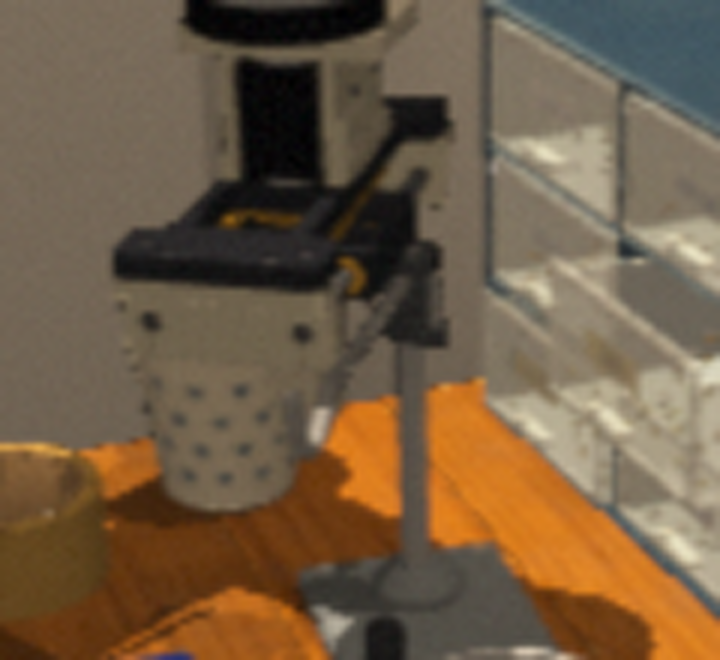

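{"fn": "move_arm", "kwargs": {
  "increments": [
    [[5.8,-4.8,0],0.07],
    [[6.1,-4.3,0],0.07],
    [[6.4,-3.9,0],0.07],
    [[6.6,-3.4,0],0.07],
    [[6.9,-3,0],0.07],
    [[7.1,-2.5,0],0.07],
    [[0,0,0],0],
    [[0,0,0],0]
  ]
}}

```text
clock: 5.95
tool_pos: [0.5687, 0.0123, 0.104]
orientation: [-180.0, 0.1, -9.5]
force: [-0.1, -0.1, -0.1]
opening: 0.0003
```

Run:
```python
from h import *
s=snap("side","s5");crop(s,200,110,320,260,4,"s5.png")
from plant import ctrl
o=ctrl.get_obs();print(o['tool_pos'],o['orientation'],o['force'])
```

```text
[0.56869708 0.01225307 0.10406162] [-1.79985438e+02  5.56031703e-02 -9.46988741e+00] [-0.12759902  0.10021564 -0.68175872]
```

View pics/s5.png

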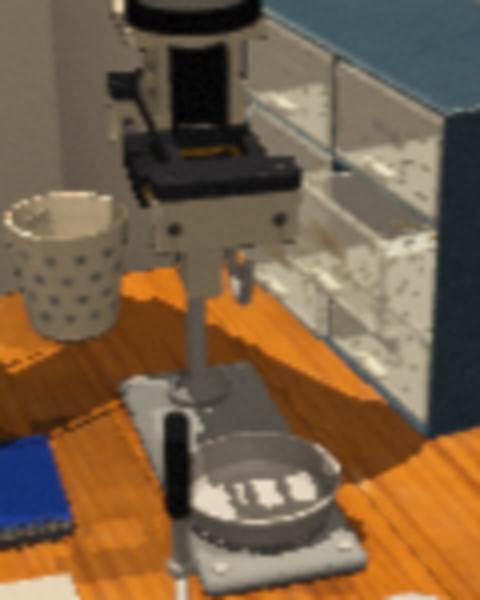

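{"fn": "move_arm", "kwargs": {
  "increments": [
    [[4,-1,0],0.03],
    [[4,-0.5,0],0.03],
    [[3,0,0],0],
    [[2,0,0],0],
    [[2,0,0],0],
    [[0,0,0],0],
    [[0,0,0],0],
    [[0,0,0],0]
  ]
}}

```text
clock: 6.8
tool_pos: [0.5741, 0.0107, 0.1041]
orientation: [179.9, 0.8, -6.7]
force: [0.2, -0.3, -0.1]
opening: 0.0001
```

Run:
```python
from h import *
s=snap("side","s5");crop(s,220,130,300,190,8,"s5b.png")
from plant import ctrl
o=ctrl.get_obs();print(o['tool_pos'],o['orientation'],o['force'])
```

```text
[0.57413159 0.01071575 0.10407476] [179.87024062   0.77829694  -6.68630363] [-0.04287945 -0.87404166  0.24687558]
```

View pics/s5b.png

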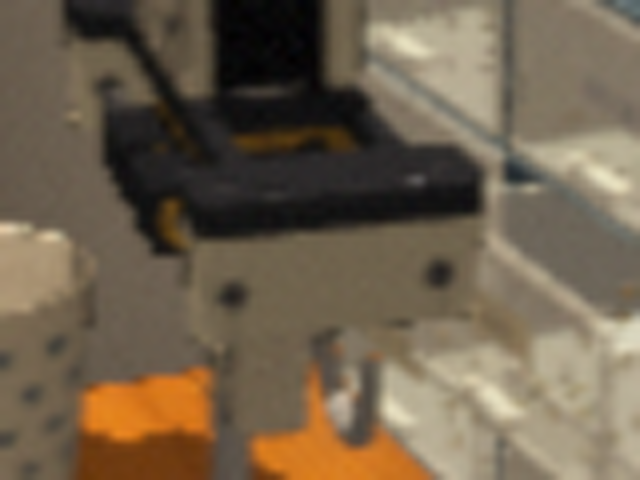

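Run:
```python
from h import *
s=load("s5");t=load("top0")
for th in(-101,-98,-95.7,-93):
    a=np.radians(th);u=np.array([np.cos(a),np.sin(a)]);P=[np.r_[np.array([.6015,.114])+r*u,z] for r,z in((.146,.158),(.170,.188),(.1,.17))]
    print(th,((proj(s,P)-[220,130])*8+4).round().tolist(),(proj(t,P)).round(1).tolist())
```

```text
-101 [[303.0, 431.0], [317.0, 370.0], [276.0, 328.0]] [[269.6, 195.4], [280.4, 196.0], [250.7, 190.5]]
-98 [[330.0, 428.0], [349.0, 367.0], [293.0, 326.0]] [[270.2, 192.3], [281.1, 192.2], [251.2, 188.3]]
-95.7 [[349.0, 426.0], [373.0, 364.0], [306.0, 325.0]] [[270.5, 189.9], [281.5, 189.3], [251.4, 186.6]]
-93 [[372.0, 422.0], [400.0, 360.0], [321.0, 323.0]] [[270.8, 187.0], [281.8, 185.9], [251.6, 184.7]]
```

{"fn": "move_arm", "kwargs": {
  "increments": [
    [[-25,0,0],0],
    [[-25,0,10],-0.1],
    [[-15,-5,45],-0.13],
    [[-5,-10,45],-0.14],
    [[0,-25,20],-0.14],
    [[0,-30,5],-0.14],
    [[0,-30,0],-0.14],
    [[0,-30,0],-0.14]
  ],
  "jaw": -1
}}

```text
clock: 7.65
tool_pos: [0.5021, -0.1213, 0.2347]
orientation: [-179.8, 0.8, -61.8]
force: [1.3, 0.5, -0.6]
opening: 0.0005
```

{"fn": "move_arm", "kwargs": {
  "increments": [
    [[-4,-15,-5],-0.14],
    [[-4,-16,-5],-0.14],
    [[-4,-16,-5],-0.14],
    [[-4,-16,-5],-0.14],
    [[-4,-12,0],-0.14],
    [[-2,-8,0],-0.11],
    [[0,0,0],0],
    [[0,0,0],0]
  ],
  "jaw": 1
}}

```text
clock: 8.45
tool_pos: [0.4797, -0.2118, 0.2145]
orientation: [-179.6, 0.7, -110.7]
force: [-0.3, 0.4, 0.5]
opening: 0.0586
```

Run:
```python
from h import *
s=snap("side","s6");crop(s,180,110,320,250,5,"s6.png")
t=snap("top","t6");crop(t,180,150,350,270,4,"t6.png")
from plant import ctrl
o=ctrl.get_obs();print(o['tool_pos'],o['orientation'],o['force'],o['opening'])
```

```text
[ 0.4798076  -0.2115267   0.21459291] [-179.5887903     0.6659588  -110.67386681] [ 0.13081844  0.14092947 -0.30377589] 0.06665640479748171
```

View pics/s6.png

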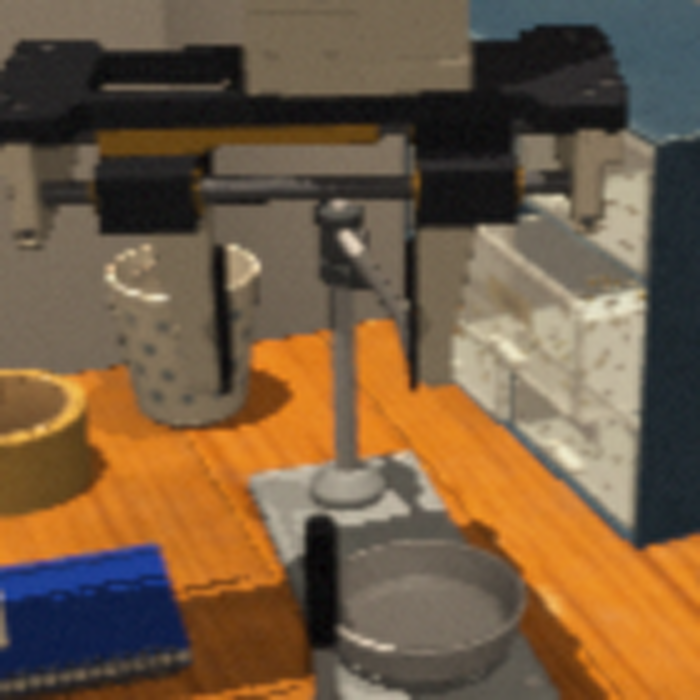

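View pics/t6.png

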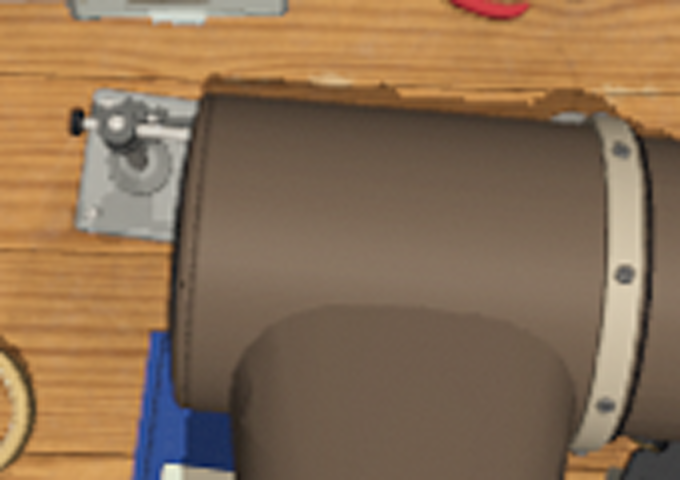

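Run:
```python
from h import *
s=load("s6")
T=np.array([.4798,-.2115,.2146]);a=np.radians(-200.7);y=np.array([np.cos(a),np.sin(a),0]);x=np.array([np.cos(a+np.pi/2),np.sin(a+np.pi/2),0])
for sg in(-1,1):
  for k in (-1,1):
    b=T+sg*y*.045+k*x*.0095
    print(sg,k,[(z,proj(s,[b+[0,0,z]])[0].round(1)) for z in(0,.03,.04,.045)])
print([((np.array(c)-.0)/5+[180,110]) for c in((200,392),(230,392),(415,385),(450,383))])
crop(s,190,120,290,240,7,"s6b.png")
```

```text
-1 -1 [(0, array([269.9, 202.6])), (0.03, array([269.9, 187.4])), (0.04, array([269.9, 182.1])), (0.045, array([269.9, 179.5]))]
-1 1 [(0, array([270.3, 208. ])), (0.03, array([270.3, 192.4])), (0.04, array([270.3, 187.1])), (0.045, array([270.3, 184.4]))]
1 -1 [(0, array([218.7, 203.5])), (0.03, array([217.6, 188.2])), (0.04, array([217.2, 183. ])), (0.045, array([217.1, 180.4]))]
1 1 [(0, array([217.7, 208.8])), (0.03, array([216.6, 193.3])), (0.04, array([216.2, 188. ])), (0.045, array([216. , 185.3]))]
[array([220. , 188.4]), array([226. , 188.4]), array([263., 187.]), array([270. , 186.6])]
```

View pics/s6b.png

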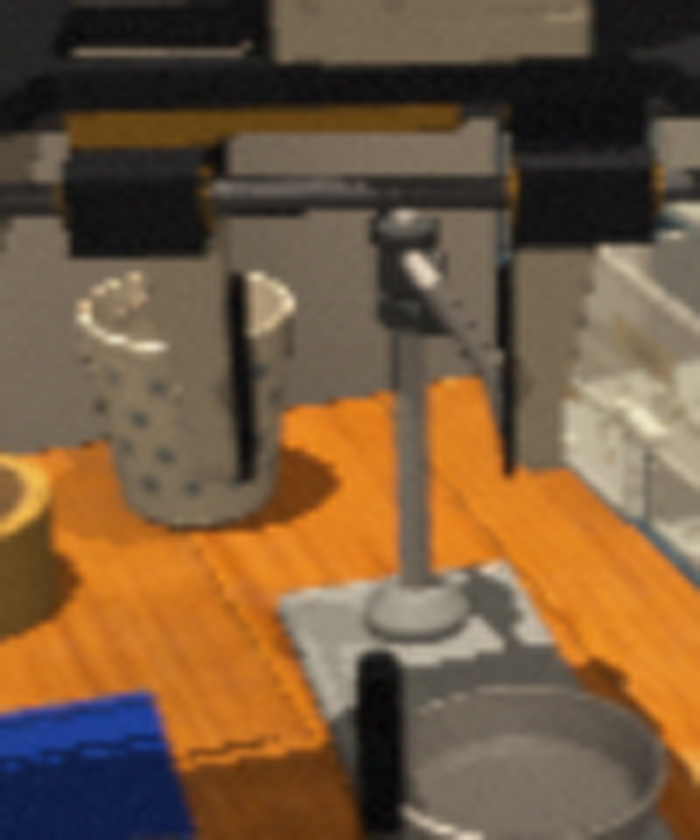

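{"fn": "move_arm", "kwargs": {
  "increments": [
    [[0,4,0],0.04],
    [[0,2.5,-15],0],
    [[0,0,-25],0],
    [[0,0,-25],0],
    [[0,0,-20],0],
    [[0,0,-10],0],
    [[0,0,-3],0],
    [[0,0,0],0]
  ],
  "jaw": 1
}}

```text
clock: 9.35
tool_pos: [0.4831, -0.2015, 0.1159]
orientation: [-179.3, 0.7, -107.2]
force: [0.5, -0.1, -0.2]
opening: 0.0878
```

Run:
```python
from h import *
s=snap("side","s7");crop(s,190,180,300,320,5,"s7.png")
from plant import ctrl
o=ctrl.get_obs();print(o['tool_pos'],o['orientation'],o['force'],o['opening'])
```

```text
[ 0.48332933 -0.20161564  0.11620711] [-179.22055642    0.71864342 -107.19046651] [-0.33808646 -0.51349852  0.56940649] 0.08747739334619674
```

View pics/s7.png

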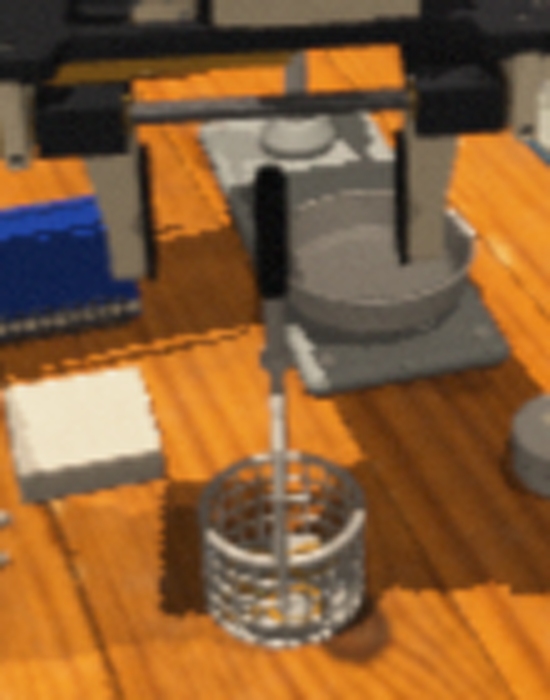

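{"fn": "move_arm", "kwargs": {
  "increments": [
    [[-3,-3,-4],0],
    [[0,0,0],0],
    [[0,0,0],0],
    [[0,0,0],0],
    [[0,0,0],0],
    [[0,0,0],0],
    [[0,0,0],0],
    [[0,0,0],0]
  ],
  "jaw": -1
}}

```text
clock: 10.2
tool_pos: [0.4821, -0.2053, 0.1151]
orientation: [-178.9, 0.8, -107.2]
force: [-0.2, 0.3, 0.3]
opening: 0.029
```

{"fn": "move_arm", "kwargs": {
  "increments": [
    [[0,0,0],0],
    [[0,0,0],0],
    [[0,0,0],0],
    [[0,0,0],0],
    [[0,0,0],0],
    [[0,0,0],0],
    [[0,0,0],0],
    [[0,0,0],0]
  ],
  "jaw": -1
}}

```text
clock: 11.0
tool_pos: [0.4812, -0.2049, 0.1152]
orientation: [-179.0, 0.8, -107.2]
force: [-0.9, 0.9, 2.4]
opening: 0.0116
```

Run:
```python
from h import *
s=snap("side","s8");crop(s,190,180,300,320,5,"s8.png")
t=snap("top","t8");crop(t,180,150,350,270,4,"t8.png")
from plant import ctrl
o=ctrl.get_obs();print(o['tool_pos'],o['orientation'],o['force'],o['opening'])
```

```text
[ 0.48119039 -0.20488691  0.11520296] [-179.01075236    0.77403485 -107.15867978] [-1.5455119   0.19629743  2.1275652 ] 0.011979678050875565
```

View pics/s8.png

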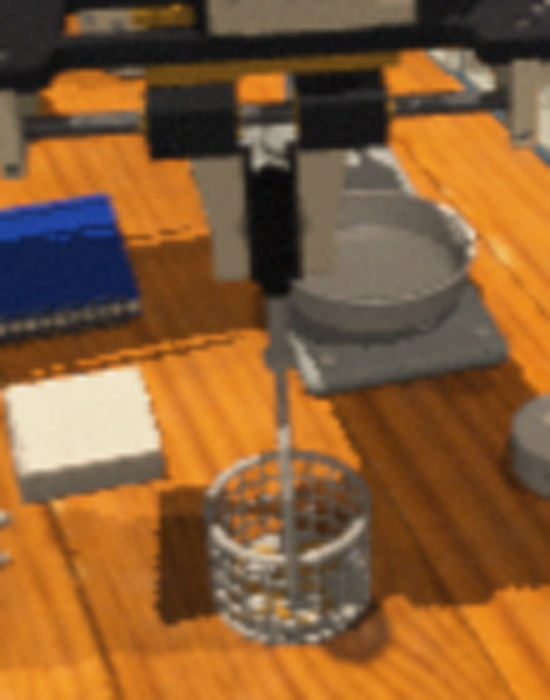

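View pics/t8.png

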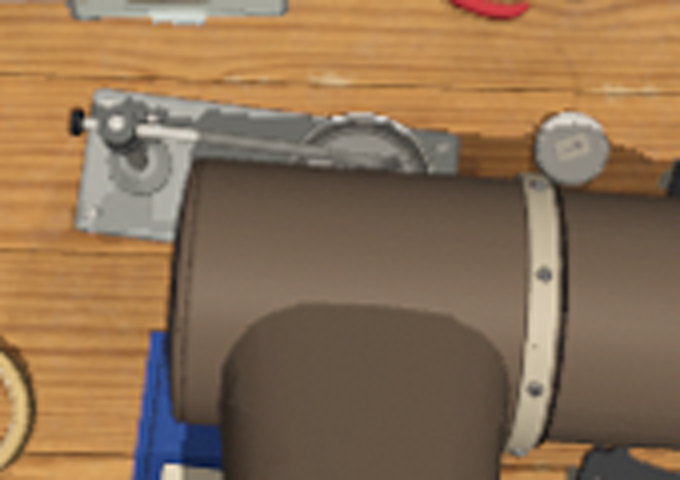

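{"fn": "move_arm", "kwargs": {
  "increments": [
    [[0,0,6],0],
    [[0,0,12],0],
    [[0,0,18],0],
    [[0,0,20],0],
    [[0,0,20],0],
    [[0,0,14],-0.03],
    [[0,0,7],-0.07],
    [[3,3,3],-0.1]
  ]
}}

```text
clock: 11.9
tool_pos: [0.484, -0.2026, 0.2235]
orientation: [-178.9, 0.8, -118.9]
force: [0.2, 0.0, -2.4]
opening: 0.0122
```

Run:
```python
from h import *
s=snap("side","s9");crop(s,190,130,300,270,5,"s9.png")
from plant import ctrl
o=ctrl.get_obs();print(o['tool_pos'],o['orientation'],o['force'],o['opening'])
```

```text
[ 0.48485038 -0.20235783  0.22400477] [-178.8290316     0.83767728 -119.29626597] [ 0.87286797 -0.02956666 -1.06786489] 0.012138011097633442
```

View pics/s9.png

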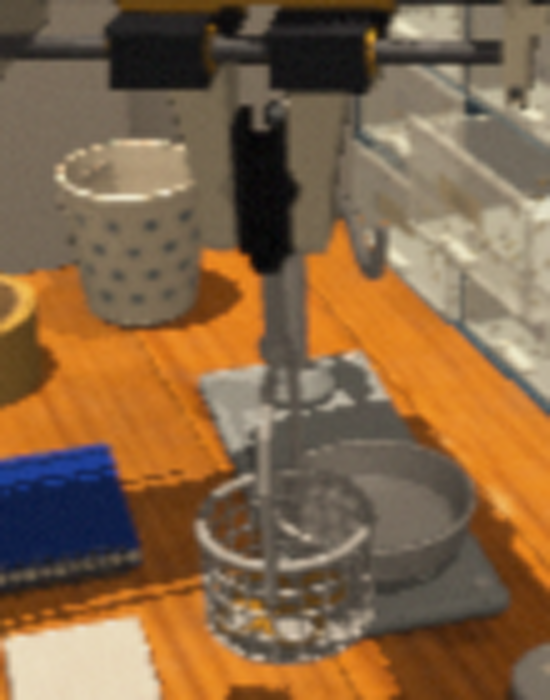

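{"fn": "move_arm", "kwargs": {
  "increments": [
    [[6,5,0],-0.11],
    [[9,8,-1],-0.12],
    [[10,10,-1],-0.12],
    [[10,10,-1],-0.12],
    [[10,10,-1],-0.12],
    [[10,9,-1],-0.12],
    [[9,8,-1],-0.12],
    [[8,7,0],-0.1]
  ]
}}

```text
clock: 12.75
tool_pos: [0.5585, -0.1339, 0.2223]
orientation: [-178.7, 1.0, -173.8]
force: [-0.7, 0.3, -2.1]
opening: 0.0119
```

Run:
```python
from h import *
s=snap("side","s10");crop(s,190,110,320,250,5,"s10.png")
t=snap("top","t10");crop(t,180,150,350,270,4,"t10.png")
from plant import ctrl
o=ctrl.get_obs();print(o['tool_pos'],o['orientation'],o['force'],o['opening'])
```

```text
[ 0.55906661 -0.13365787  0.2221792 ] [-178.65761051    1.0079783  -173.62860299] [ 0.14074566  0.57536147 -1.65442531] 0.011802715138709808
```

View pics/s10.png

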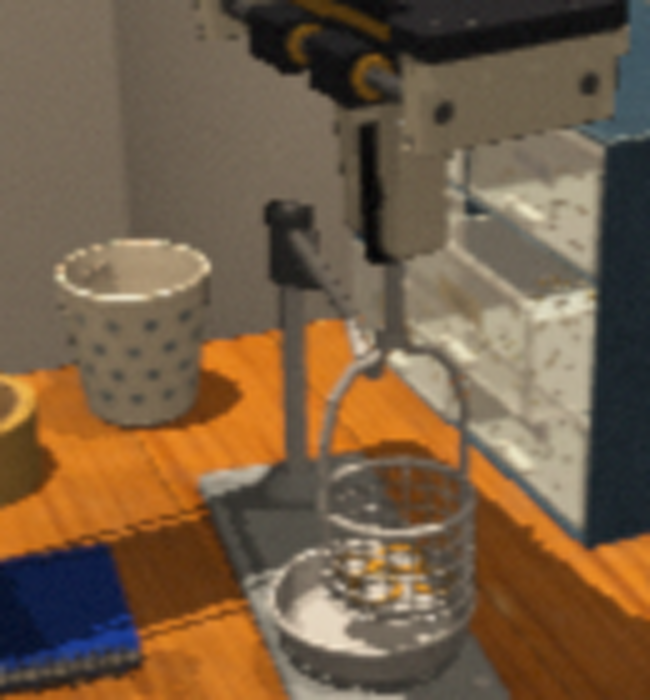

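View pics/t10.png

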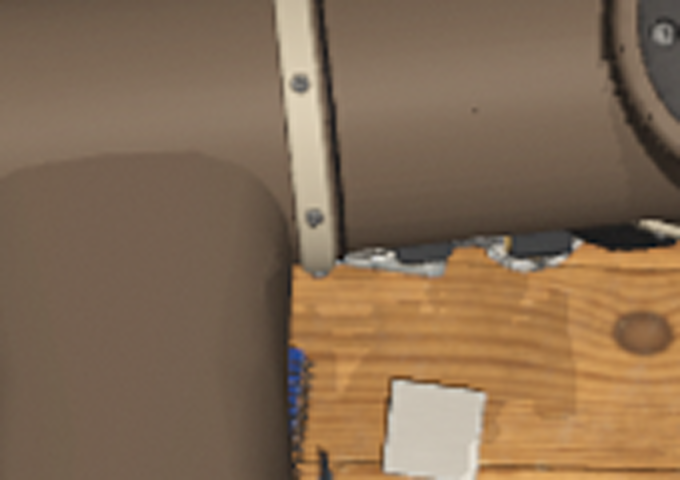

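Run:
```python
from h import *
t=load("t8");s=load("s10")
crop(t,190,165,290,195,8,"t8r.png")
crop(s,235,145,295,195,12,"s10b.png")
p=proj(s,[[.5591,-.1337,.217],[.587,-.0313,.158],[.5846,-.0552,.19]]);print(p,(p-[235,145])*12+6)
```

```text
[[269.09250035 179.11644222]
 [263.16350809 182.70056613]
 [266.07094614 174.18183427]] [[415.11000426 415.39730666]
 [343.96209707 458.40679357]
 [378.85135365 356.18201128]]
```

View pics/t8r.png

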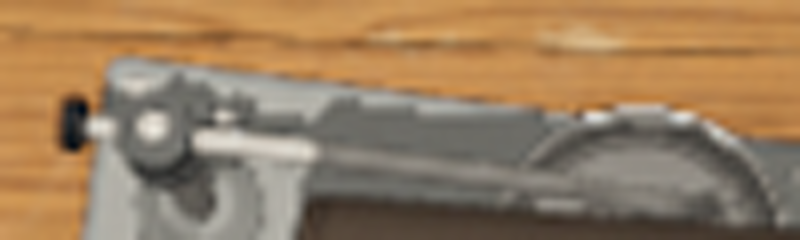

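View pics/s10b.png

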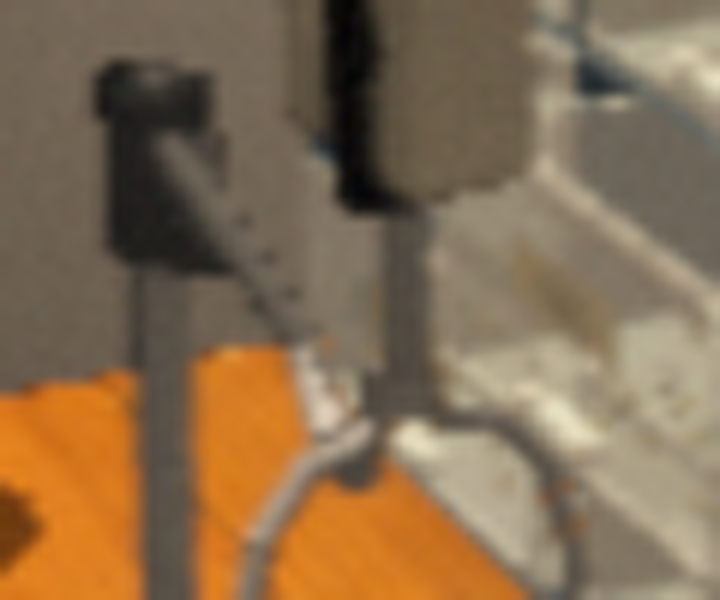

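Run:
```python
from h import *
t=load("t8");f=lambda p:(190+p[0]/8-.44,165+p[1]/8-.44)
P=onz(t,f((152,126)),.186);a=onz(t,f((210,141)),.172);b=onz(t,f((530,182)),.172)
print(P,a,b,[np.degrees(np.arctan2(*(q-w)[[1,0]])) for q,w in((a,P),(b,P),(b,a))],np.linalg.norm((b-P)[:2]))
```

```text
[0.60096245 0.11420326 0.186     ] [0.59930958 0.09844878 0.172     ] [0.58995927 0.00411609 0.172     ] [np.float64(-95.98926482407137), np.float64(-95.70773980049266), np.float64(-95.66069505537213)] 0.11063568404647305
```

{"fn": "move_arm", "kwargs": {
  "increments": [
    [[6,5,-2],-0.07],
    [[6,5,-3],-0.07],
    [[4,5,-2],-0.05],
    [[3,4,-2],-0.02],
    [[0,0,0],0],
    [[0,0,0],0],
    [[0,0,0],0],
    [[0,0,0],0]
  ]
}}

```text
clock: 13.65
tool_pos: [0.5765, -0.1159, 0.2144]
orientation: [-178.6, 1.0, 175.2]
force: [0.9, -0.4, -2.1]
opening: 0.0118
```

Run:
```python
from h import *
s=snap("side","s11");crop(s,230,130,310,210,8,"s11.png")
from plant import ctrl
o=ctrl.get_obs();print(o['tool_pos'],o['orientation'],o['force'],o['opening'])
T=o['tool_pos'];y=np.array([1,0,0]);
P=[T+[0,0,-.005],[.5867,-.0312,.158],[.5843,-.0552,.19],T+[-.02,.002,-.017]]
p=proj(s,P);print((p-[230,130])*8+4)
```

```text
[ 0.57656606 -0.11591585  0.21447875] [-178.65179318    0.99085979  175.21180587] [ 0.16075164  1.10756353 -2.57999437] 0.011586465018620758
[[353.26034395 384.59238328]
 [268.20725518 425.64144799]
 [291.55746913 357.63199235]
 [277.71494191 437.18336334]]
```

View pics/s11.png

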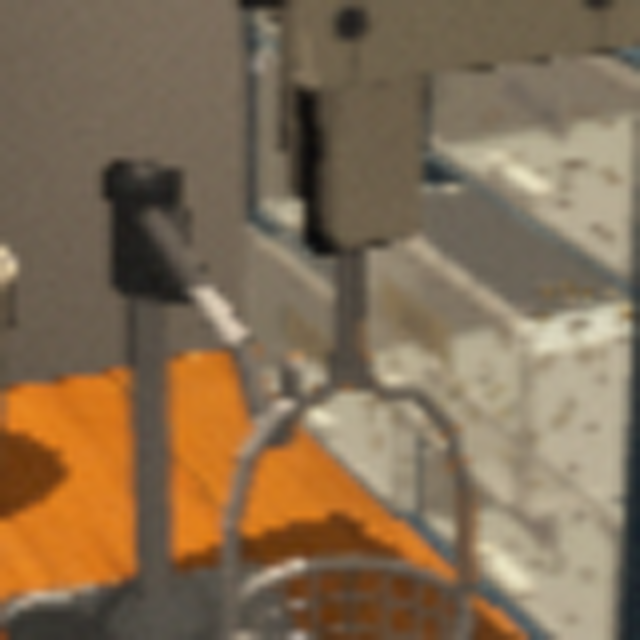

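{"fn": "move_arm", "kwargs": {
  "increments": [
    [[0.5,4,-2],-0.015],
    [[1,8,-1],0],
    [[1,9,0],0],
    [[1,9,0],0],
    [[1,8,0],0],
    [[1,5,0],0],
    [[0,0,0],0],
    [[0,0,0],0]
  ]
}}

```text
clock: 14.5
tool_pos: [0.5825, -0.0681, 0.2114]
orientation: [-178.7, 1.0, 174.4]
force: [0.5, 0.0, -2.6]
opening: 0.0119
```

Run:
```python
from h import *
s=snap("side","s12");crop(s,230,130,310,210,8,"s12.png")
from plant import ctrl
o=ctrl.get_obs();print(o['tool_pos'],o['orientation'],o['force'],o['opening'])
T=o['tool_pos'];y=np.array([1,0,0]);
P=[T+[0,0,-.005],[.5867,-.0312,.158],[.5843,-.0552,.19]]
p=proj(s,P);print((p-[230,130])*8+4)
```

```text
[ 0.58256428 -0.06821082  0.2114419 ] [-178.66744672    1.01771766  174.38332136] [-1.07647645 -0.38756923 -1.87084697] 0.01187642701271936
[[303.58570331 321.61340541]
 [268.20725518 425.64144799]
 [291.55746913 357.63199235]]
```

View pics/s12.png

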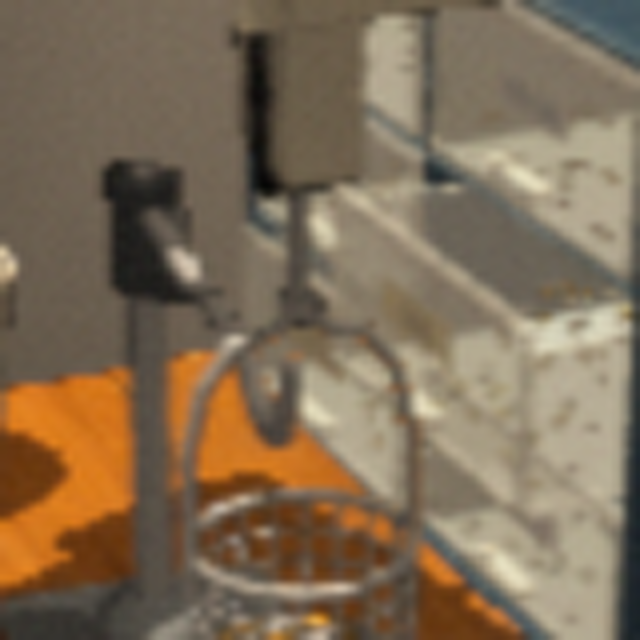

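{"fn": "move_arm", "kwargs": {
  "increments": [
    [[0.5,5,0],0],
    [[1,9,0],0],
    [[1,9,0],0],
    [[1,8,0],0],
    [[0.5,4,0],0],
    [[0,0,0],0],
    [[0,0,0],0],
    [[0,0,0],0]
  ]
}}

```text
clock: 15.35
tool_pos: [0.5868, -0.0303, 0.2114]
orientation: [-178.7, 1.0, 174.4]
force: [0.5, 0.8, -2.1]
opening: 0.0119
```

Run:
```python
from h import *
s=snap("side","s13");crop(s,230,110,310,210,7,"s13.png")
from plant import ctrl
o=ctrl.get_obs();print(o['tool_pos'],o['orientation'],o['force'],o['opening'])
T=o['tool_pos'];y=np.array([1,0,0]);
P=[T+[0,0,-.005],[.5867,-.0312,.158],[.5843,-.0552,.19]]
p=proj(s,P);print((p-[230,110])*7+3.5)
```

```text
[ 0.58678058 -0.03035794  0.21138419] [-178.66318614    1.00860389  174.35453464] [ 0.24545264  0.18211394 -2.2353489 ] 0.011803599275486446
[[232.68002045 375.17888034]
 [234.68134829 512.43626699]
 [255.11278549 452.92799331]]
```

View pics/s13.png

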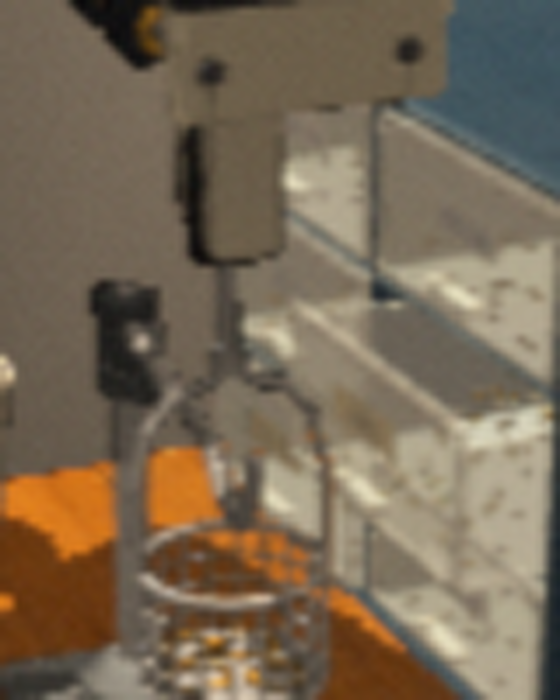

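{"fn": "move_arm", "kwargs": {
  "increments": [
    [[0,0,-5],0],
    [[0,0,-8],0],
    [[0,0,-8],0],
    [[0,0,-8],0],
    [[0,0,-6],0],
    [[0,0,-3],0],
    [[0,0,0],0],
    [[0,0,0],0]
  ]
}}

```text
clock: 16.2
tool_pos: [0.5862, -0.0314, 0.169]
orientation: [-178.6, 0.9, 174.3]
force: [0.4, 0.5, -1.5]
opening: 0.0117
```

Run:
```python
from h import *
s=snap("side","s14");crop(s,230,110,310,210,7,"s14.png")
from plant import ctrl
o=ctrl.get_obs();print(o['tool_pos'],o['orientation'],o['force'],o['opening'])
T=o['tool_pos'];y=np.array([1,0,0]);
P=[T+[0,0,-.005],[.5867,-.0312,.158],[.5843,-.0552,.19]]
p=proj(s,P);print((p-[230,110])*7+3.5)
```

```text
[ 0.58618279 -0.03133151  0.16902699] [-178.63048046    0.93094105  174.28685992] [-0.49629082  0.05042114 -1.9014837 ] 0.011600657691595724
[[233.20717938 496.26876689]
 [234.68134829 512.43626699]
 [255.11278549 452.92799331]]
```

View pics/s14.png

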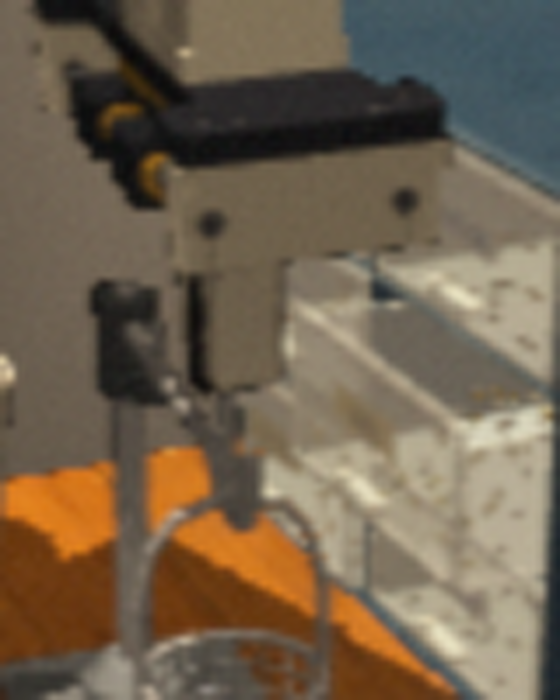

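{"fn": "move_arm", "kwargs": {
  "increments": [
    [[0.5,0,-1],0],
    [[0,0,-1],0],
    [[0,0,-1],0],
    [[0,0,0],0],
    [[0,0,0],0],
    [[0,0,0],0],
    [[0,0,0],0],
    [[0,0,0],0]
  ]
}}

```text
clock: 17.05
tool_pos: [0.5879, -0.0313, 0.1677]
orientation: [-178.7, 1.1, 174.3]
force: [-0.2, -0.9, -0.4]
opening: 0.0119
```

Run:
```python
from plant import ctrl
o=ctrl.get_obs();print(o['tool_pos'],o['orientation'],o['force'],o['moment'])
```

```text
[ 0.58794829 -0.03130515  0.16769877] [-178.66380068    1.12651691  174.30830113] [-0.20334846 -0.93249186 -0.43810911] [ 0.11334027 -0.13860136  0.06229915]
```

{"fn": "move_arm", "kwargs": {
  "increments": [
    [[0,0,0],0],
    [[0,0,0],0],
    [[0,0,0],0],
    [[0,0,0],0],
    [[0,0,0],0],
    [[0,0,0],0],
    [[0,0,0],0],
    [[0,0,0],0]
  ],
  "jaw": 0.2
}}

```text
clock: 17.85
tool_pos: [0.5882, -0.0313, 0.168]
orientation: [-178.7, 1.2, 174.3]
force: [-0.1, 0.8, -0.2]
opening: 0.0521
```

Run:
```python
from h import *
s=snap("side","s15");crop(s,210,110,330,240,6,"s15.png")
from plant import ctrl
o=ctrl.get_obs();print(o['tool_pos'],o['force'],o['opening'])
```

```text
[ 0.58816832 -0.03127697  0.16800819] [-0.18361172 -0.2793117   0.18865967] 0.052762199306746985
```

View pics/s15.png

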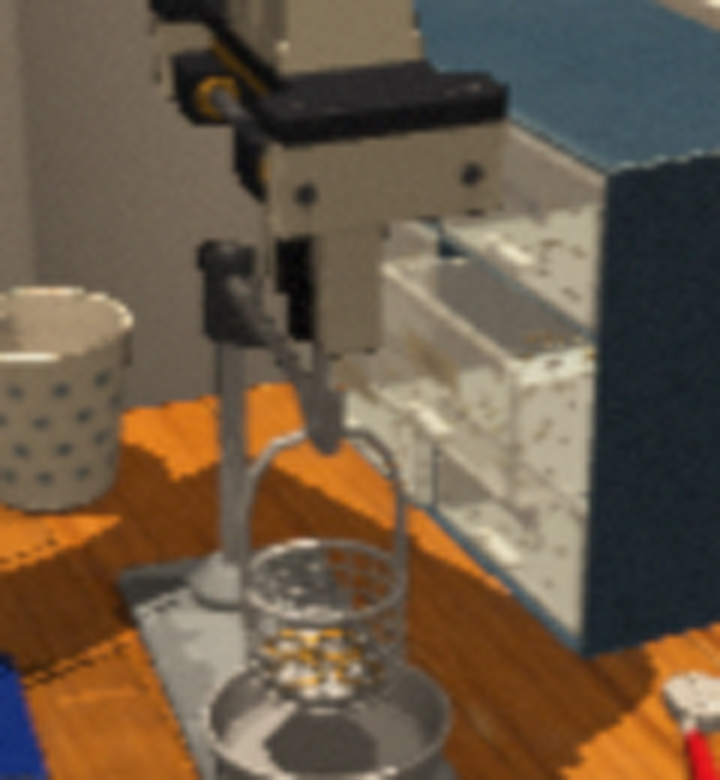

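{"fn": "move_arm", "kwargs": {
  "increments": [
    [[0,0,5],0],
    [[0,0,10],0],
    [[0,0,20],0],
    [[0,0,25],0],
    [[0,0,25],0],
    [[0,0,25],0],
    [[-20,20,10],0],
    [[-30,30,0],0]
  ]
}}

```text
clock: 18.7
tool_pos: [0.5387, 0.017, 0.2968]
orientation: [-178.6, 1.2, 174.1]
force: [0.0, 1.2, -0.3]
opening: 0.0524
```

{"fn": "move_arm", "kwargs": {
  "increments": [
    [[-30,30,0],0],
    [[-30,35,0],0],
    [[-30,35,0],0],
    [[-25,40,0],0],
    [[-20,40,0],0],
    [[0,40,0],0],
    [[0,20,0],0],
    [[0,0,0],0]
  ]
}}

```text
clock: 19.5
tool_pos: [0.3952, 0.2664, 0.3077]
orientation: [-179.3, 1.8, 174.2]
force: [0.3, -0.5, -0.1]
opening: 0.0527
```

Run:
```python
from h import *
s=snap("side","s16");crop(s,210,110,330,240,6,"s16.png")
t=snap("top","t16");crop(t,180,140,340,260,5,"t16.png");cv2.imwrite("pics/t16f.png",t["color"][:,:,::-1])
from plant import ctrl
o=ctrl.get_obs();print(o['clock'],o['tool_pos'],o['force'],o['opening'])
```

```text
19.6 [0.39544848 0.26438051 0.30759556] [-0.17006278 -0.42164305 -0.21144867] 0.052652047675720445
```

View pics/s16.png

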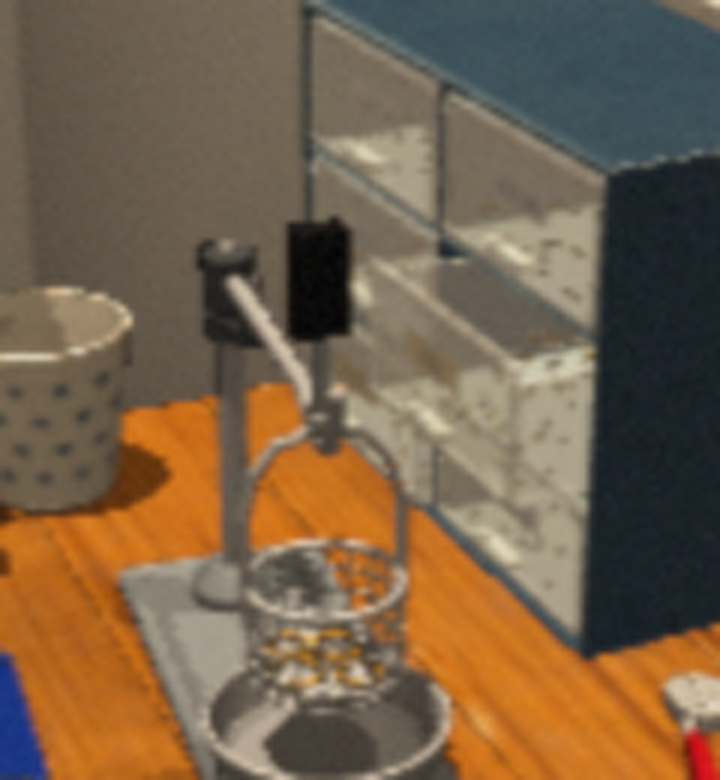

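View pics/t16.png

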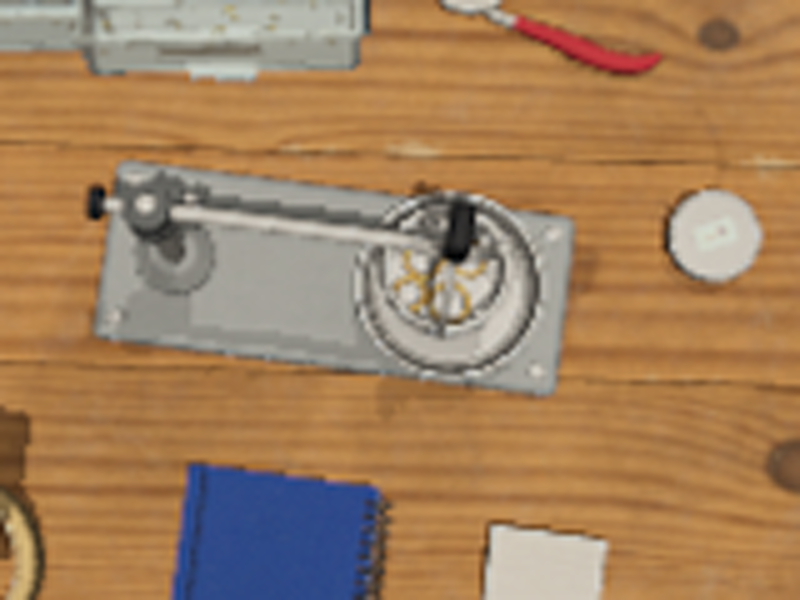

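{"fn": "move_arm", "kwargs": {
  "increments": [
    [[0,0,0],0],
    [[0,0,0],0],
    [[0,0,0],0],
    [[0,0,0],0],
    [[0,0,0],0],
    [[0,0,0],0],
    [[0,0,0],0],
    [[0,0,0],0]
  ]
}}

```text
clock: 20.4
tool_pos: [0.3964, 0.2604, 0.3088]
orientation: [-179.4, 1.8, 173.8]
force: [-0.6, -0.7, -0.8]
opening: 0.0524
```

Run:
```python
from h import *
s=snap("side","s17");t=snap("top","t17")
def black(im,x0,y0,x1,y1,th=45):
    m=np.zeros(im.shape[:2],np.uint8);m[y0:y1,x0:x1]=(im[y0:y1,x0:x1].max(2)<th)*255
    n,l,st,c=cv2.connectedComponentsWithStats(m);i=1+np.argmax(st[1:,4]);return c[i]
for a,b in(("s16","t16"),("s17","t17")):
    S,T=load(a),load(b);g=black(S["color"],255,142,272,170);h=black(T["color"],265,178,278,194);print(g,h,"grip",tri(S,g,T,h))
f=lambda p:(180+p[0]/5-.4,140+p[1]/5-.4)
P=onz(t,f((146,205)),.186);b=onz(t,f((380,238)),.174);h=P+.146*(b-P)/np.linalg.norm((b-P)[:2])
print("az",np.degrees(np.arctan2(*(b-P)[[1,0]])),"hook",h)
d=cv2.absdiff(load("t0" if 0 else "top0")["color"],t["color"]).max(2);cv2.imwrite("pics/diff.png",d)
t0=load("top0")
for nm,(x0,y0,x1,y1) in dict(tin=(308,172,338,202),block=(270,238,306,276),nip=(262,122,318,160),book=(205,246,260,296),tape=(145,230,192,276)).items():
    A=cv2.cvtColor(t0["color"][y0:y1,x0:x1],cv2.COLOR_RGB2GRAY).astype(np.float32);B=cv2.cvtColor(t["color"][y0:y1,x0:x1],cv2.COLOR_RGB2GRAY).astype(np.float32)
    print(nm,cv2.phaseCorrelate(A,B))
```

```text
[262.45833333 156.40104167] [271.56097561 186.07317073] grip (array([ 0.58622345, -0.03038254,  0.22256165]), np.float64(4.763840686287888e-05))
[262.47643979 156.45026178] [271.51219512 186.09756098] grip (array([ 0.58624167, -0.03029937,  0.22240026]), np.float64(0.0001545454455019419))
az -95.44816085011543 hook [ 0.58643669 -0.03172196  0.16999656]
tin ((-0.028304277615896822, -0.008856095096087202), 0.9995735475752089)
block ((0.014745541742350099, -0.0029473184221480153), 0.9942286383774546)
nip ((-0.019289864790565048, 0.006729045957406754), 1.000423750480016)
book ((0.025351741657665627, -0.03792267491423473), 0.9588644313812256)
tape ((0.21926290827203232, 0.15445139282406117), 0.6468189814024501)
```

View pics/t16f.png

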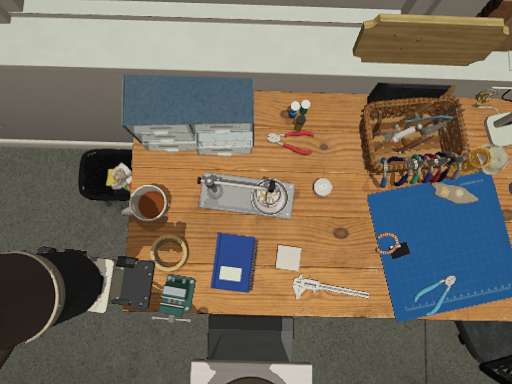

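Grip centre is at (0.586, -0.030, 0.222), which puts it 60 mm above the hook bottom and within about 2 mm of it sideways. It did not move between the two views. The rod points along azimuth -95.4°, at its stop, and the bystanders have not moved. I am handing the job in.

```bash
python3 -c "
from plant import ctrl
print(ctrl.close_job())"
```

```text
the job is handed in; nothing more can be done
None
```

The swing arm is in against its stop and the basket hangs by its bail in the hook, upright and clear of the tray. I handed the job in at about 20.5 s of the 51 s allowed.

**What I did:** I pushed the arm in with the shut fingers, from about 0.92 rad out. Then I took the basket by its grip, brought the bail in over the hook's tip, lowered it into the hollow and let go.

**Last checks:**
- **Arm:** the rod pointed along -95.4°, against -95.7° for the stop direction measured from the tray, so within about 0.01 rad.
- **Basket position:** the grip was within about 2 mm sideways of the hook and at 222 mm height, as expected for a seated crown.
- **Stillness:** the grip moved less than 0.2 mm between two views 0.9 s apart.
- **Robot:** the gripper was back well clear, touching nothing.
- **Bystanders:** four stood within 0.05 pixel of where they started. The tape roll gave 0.3 pixel (under 1 mm), a weaker match that I put down to the gripper's shadow.

**What disagreed:**
- **Fingertip height:** in the side view the fingertips stood about 39 mm higher than the reported TCP. My first push therefore passed over the rod without moving it. I corrected all later heights for this, and the grasp and hang agreed with it.
- **Force readings:** they were noisy, about 1 N. I judged the arm's stop and the seating by where motion ended and by the images as well as by force.

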